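# Slide a gas cylinder upright into its bench bay and latch the retaining bar

### The job

Secure the small gas cylinder in its bench bay. Lift the yellow retaining bar out of its lipped keeper and tilt it back past upright until it rests on its stop, push the cylinder low down so that it slides standing into the bay, fully home against the vee at the back, and tilt the bar down again until it lies fully in its keeper. Do not tip or lift the cylinder, do not touch its valve, and leave the other things on the bench where they are.

Things in the scene. Friction and masses are not known exactly. Their poses are not given: they have to be found in the camera images.
- gas_cylinder: Upright gas cylinder, to be stowed by pushing: grey round body, white label band, green shoulder; 76 mm in diameter, straight wall up to 160 mm, then narrowing to 26 mm at 197 mm, topped by the valve; 236 mm tall, about 0.8 kg. Pushed below about 45 mm it slides standing, pushed high it topples. Origin: centre of its foot; z its axis, up; its yaw does not matter.
- cylinder_valve: Brass valve with a black handwheel (37 mm across) fixed on top of the cylinder, 197 to 236 mm above the bench. Not to be touched. Origin: centre of its underside.
- cylinder_bay: Blue steel bay screwed to the bench, about 150 mm wide, 140 mm deep, open at the front, above and underneath. Origin: on the bench, where a fully home cylinder's axis stands. +x points into the bay, -x out of the mouth, z up. Rubber vee pads at the back, 152 mm high, stop the cylinder at x = y = 0; back plate at x = +60 mm, 165 mm high. Place and turn vary.
- bay_mouth (a point): Middle of the bay's mouth, on the bench at bay x = -70 mm. Guide rails 13 mm high stand 86 mm apart from bay x = -30 to +60 mm; flares of the same height widen to 126 mm here. Front posts (12 x 16 mm) at bay x = -46 mm, y = -60 mm (pivot) and +60 mm (keeper) reach 95 mm high. The cylinder slides in on the bench itself.
- bar_pivot (a point): Pivot of the retaining bar: bay x = -46, y = -58 mm, height 84 mm. The pivot's axis is the bay's x axis.
- retaining_bar (a joint): Angle (rad) of the yellow-black retaining bar (8 x 16 mm, 170 mm long) across the mouth: 0 = level, in the open-topped lipped keeper; grows as the knob end is lifted, 1.57 = upright, 1.83 = on its stop, where it stays by its weight. Below upright it sinks by its weight (0.22 kg, damped pivot). Level, its inner face is 4 mm in front of a fully home cylinder.
- bar_knob (a point): Middle of the bar's red knob: a round grip 18 mm in diameter, 44 mm long, parallel to the bay's x axis, standing out from the bar toward -x. It runs on an arc of 142 mm radius about the pivot axis in the plane bay x = -86 mm; with the bar level it is at bay y = +84 mm, height 84 mm. It can be held throughout: it turns in the grip.
- grease_tin: Round grease tin with a metal lid, 63 mm in diameter, 43 mm high, beside the way to the bay. Origin: centre of its underside. Leave it.
- tape_roll: Flat roll of yellow tape, 78 mm in diameter, 19 mm high, beside the way to the bay. Origin: centre of its underside. Leave it.
- oil_can: Red oil can with a bent spout, 66 mm body, 182 mm tall. Origin: under its base. Leave it.
- plug_gauge: Steel plug gauge standing on end, 35 mm in diameter, 102 mm tall. Origin: centre of its underside. Leave it.
- caliper: Caliper lying flat, 215 mm long, 76 mm wide, 13 mm high. Origin: near its middle. Leave it.
- micrometer: Micrometer lying flat, 135 mm long, 49 mm wide, 15 mm high. Origin: near its middle. Leave it.
- marker_b: Red marker pen with a white band, lying, 125 mm long, 18 mm thick. Origin: near its middle. Leave it.
Not all that is in view belongs to the job. Of the things that look like the gas_cylinder, the larger one is meant.

How it is judged:
On the way, in this order (a step that is already met when the one before it is completed fails the run):
1. the retaining bar is tilted back past upright onto its stop (over 1.7 rad) (value of joint retaining_bar above 1.7 rad), for 0.2 s.
2. the cylinder stands fully home in the bay (within 8 mm of the bay's origin along x and y, upright within 0.06 rad) with the bar still back (over 1.7 rad) (x of gas_cylinder in the frame of cylinder_bay between -0.008 and 0.008 m and y of gas_cylinder in the frame of cylinder_bay between -0.008 and 0.008 m and angle between gas_cylinder's own z axis and vertical below 0.06 rad and value of joint retaining_bar above 1.7 rad), for 0.2 s.
At the end, for the whole second after the job is handed in: the cylinder stands at rest, fully home in the bay (within 8 mm of the bay's origin along its x and y) and upright within 0.06 rad, and the retaining bar lies down in its keeper (under 0.06 rad) (x of gas_cylinder in the frame of cylinder_bay between -0.008 and 0.008 m and y of gas_cylinder in the frame of cylinder_bay between -0.008 and 0.008 m and angle between gas_cylinder's own z axis and vertical below 0.06 rad and value of joint retaining_bar below 0.06 rad and linear speed of gas_cylinder below 0.01 m/s); the robot touches nothing.
It fails at once if the cylinder is tipped by more than 0.2 rad (angle between gas_cylinder's own z axis and vertical above 0.2 rad).
It fails at once if the cylinder is lifted more than 10 mm off the bench (height (world z) of gas_cylinder above 0.01 m).
It fails at once if the cylinder's valve is touched (contact force between cylinder_valve and the fingers above 1 N or contact force between cylinder_valve and the arm above 1 N).
It fails at once if one of the other things (grease tin, tape roll, oil can, plug gauge, caliper, micrometer, marker) is moved more than 15 mm (distance of any of grease_tin, tape_roll, oil_can, plug_gauge, caliper, micrometer, marker_b from where it was at the start of the episode above 0.015 m).
It also fails if it takes over 72 s, if anything falls off the work surface, if the arm or the gripper's body presses on something with over 40 N, if the wrist force passes 120 N, or if a joint passes its speed limit or range.

### The arm

A 6-joint arm with a two-finger parallel gripper is mounted at the origin on a cart in front of the work surface, level with it; the furniture and walls round the work are solid. World frame = base frame: x ahead of the robot, y to its left, z up, the work surface at z = 0. Lengths are in m, angles in rad, forces in N, time in s.
With the tool pointing down it reaches from about 0.275 to 0.75 m from the base axis. Payload 10.2 kg.
Tool frame: the origin (TCP) lies on the front face of the gripper's body, between the roots of the fingers; the fingertips stand 73 mm ahead of it and the grasp point (between the pads) lies 54 mm ahead of it (ctrl.grasp_offset is the distance from the TCP to the grasp point, in m); x points along the fingers, z is the direction in which the jaws open and shut, and the axes are right-handed (so a half turn about x gives the same grasp; the last joint's range is limited). The gripper opens to 85 mm and grips with 20 to 120 N. Pads are 22 mm wide; open, the fingers measure 114 mm over their backs; the gripper's body (76 mm by 85 mm) begins 54 mm behind the grasp point. The pads swing forward as they close: fully open they stand 13 mm farther back than shut.
Start: joints at [-1.531, 0.313, 1.498, -0, 1.331, -0.223], TCP at [0.136, -0.507, 0.304] pointing down, gripper open.
Joint ranges: [-2.94, 2.94], [-0.97, 2.17], [0.19, 2.56], [-1.23, 4.37], [0.02, 3.11], [-2.88, 2.88]. Speed limits (rad/s): [2.39, 2.39, 3.01, 3.14, 3.14, 3.14].

### API

Orientations are given as a rotation vector (axis times angle).
In Python, from station import telemetry, cams, order, ctrl gives the robot as it stands.
- The arm moves only by the tool arm_command, never from a script. Its argument "targets" is a list of rows, each an object with "gripper": the opening, from 0 (shut) to 1 (fully open); "delta_pos": the shift along the tool's x, y, z in m, a list of three; "turn": the turn, a rotation vector about the tool's x, y, z in rad, a list of three. In form: [{"gripper": gripper, "delta_pos": [dx, dy, dz], "turn": [ax, ay, az]}, ...]. A call has 1 to 20 rows; each row is the pose to reach, as a shift and turn from the pose measured when the call began, along the tool's axes at that moment; what a row does not reach only later rows make up. A row lasts 1/8 s, in which the tool goes at most 62.5 mm and 10.7 degrees, less where a joint would pass 70% of its speed; a pose out of reach is approached as far as the arm can. A call with a gripper value outside its range is refused whole. The fingers move at their own pace and stop on an object; "force" is the grip in N (left out, the last holds). Time passes only in rows, so rows that repeat a pose let the fingers close. It gives the time, the measured TCP pose, the force and the opening at its end, in the units of the state.
- telemetry.get_obs(): the state, without advancing time (a new reading comes with each control period).
- cams.grab_frame(name): name is "side" or "top"; returns a dict with "img" (384x512x3 uint8, red, green, blue), "depth" (384x512 float32, m along the optical axis (not along the pixel's ray), 0 where there is no reading), "fx", "fy", "cx", "cy" (pixels), "R" (3x3) and "t" (3): a world point X has camera coordinates R X + t. Camera axes: x right, y down, z forward; pixel columns grow to the right and rows downward; lengths in m; the calibration is good to about 2 mm. A picture is of the moment at which its call begins.
- order.close_job(): hands the job in, once; it reports no verdict.
The state is a dict: "t": time; "joints": joint angles; "joint_vel": joint speeds; "joint_efforts": joint torques, N m; "tool_pos": TCP position; "eef_rot": TCP orientation; "wrist_force": force on the tool from outside, world axes, zero at the start; "wrist_torque": the same for the moment, N m; "opening": finger opening in m.
Only numpy, scipy, OpenCV 4.12 (cv2) and the standard library are available. Lean on these libraries where they do the work, as an engineer would, in place of code of your own. Each camera call takes 0.05 s, during which the arm holds its last target. There are 200 camera calls.

## Working session

There is one attempt and no reset: what is moved stays moved. The work goes in short steps, Python scripts to look and compute and a tool call to move; the robot and the scene stay as the last step left them, time stands still between calls to the robot, and variables do not carry over. Pictures are saved under pics/ and viewed, about 8 in all and at most 12, crops included, and the job is handed in when it is done.

Besides the shell and the picture viewer there is one more tool, called after "Call:" by a JSON object that holds its "name" and its "arguments", one argument or row to a line. arm_command: Moves the arm, as the interface text tells. Its arguments: {"type":"object","properties":{"targets":{"type":"array"},"force":{"type":"number"}},"required":["targets"]}

```bash
mkdir -p pics; ls; cat > h.py <<'E'
import numpy as np, cv2
from scipy.spatial.transform import Rotation as Ro
from station import telemetry, cams, order, ctrl
def grab(n,save=None):
    f=cams.grab_frame(n)
    np.savez(''+n+'.npz',**f)
    if save: cv2.imwrite('pics/'+save,f['img'][:,:,::-1])
    return f
def load(n): return dict(np.load(''+n+'.npz'))
def cloud(f):
    v,u=np.mgrid[:384,:512]; d=f['depth']
    P=np.stack([(u-f['cx'])/f['fx']*d,(v-f['cy'])/f['fy']*d,d],-1)
    return (P-f['t'])@f['R']
def proj(f,X):
    c=f['R']@np.array(X)+f['t']; return c[0]/c[2]*f['fx']+f['cx'],c[1]/c[2]*f['fy']+f['cy']
E
python3 - <<'E'
from h import *
a=grab('top');b=grab('side')
im=np.hstack([a['img'],b['img']])
cv2.imwrite('pics/a.png',cv2.resize(a['img'][:,:,::-1],(800,600),interpolation=cv2.INTER_CUBIC));cv2.imwrite('pics/b.png',cv2.resize(b['img'][:,:,::-1],(800,600),interpolation=cv2.INTER_CUBIC))
for f in(a,b): print(-f['R'].T@f['t'],f['R'][2],f['fx'],(f['depth']>0).mean())
o=telemetry.get_obs();print(o,ctrl.grasp_offset)
E
```

```text
pics
[0.39388403 0.20483465 1.06186095] [ 0.19575859 -0.00483982 -0.98064017] 429.6467162875929 0.9958953857421875
[1.0903005  0.3617545  1.07227697] [-0.47600259 -0.15606028 -0.86548641] 419.90600682279063 0.9959462483723959
{'t': 0.1, 'joints': array([-1.53138965e+00,  3.13386706e-01,  1.49837254e+00, -3.02215707e-05,
        1.33098952e+00, -2.23397146e-01]), 'joint_vel': array([-0.00043138, -0.00308886, -0.0025489 ,  0.00199765, -0.00071029,
        0.00070881]), 'joint_efforts': array([ 3.72874812e-03, -4.12895072e+01, -2.60142320e+01, -2.21240443e-04,
        3.02762986e-03, -1.39834862e-05]), 'tool_pos': array([ 0.13636758, -0.50682369,  0.30339171]), 'eef_rot': array([ 1.014284  ,  1.32291441, -1.0128339 ]), 'wrist_force': array([-0.12015782, -0.13822969, -0.17949147]), 'wrist_torque': array([-0.02313877,  0.02960393, -0.05193082]), 'opening': 0.08562387056707584} 0.0539
```

View pics/a.png

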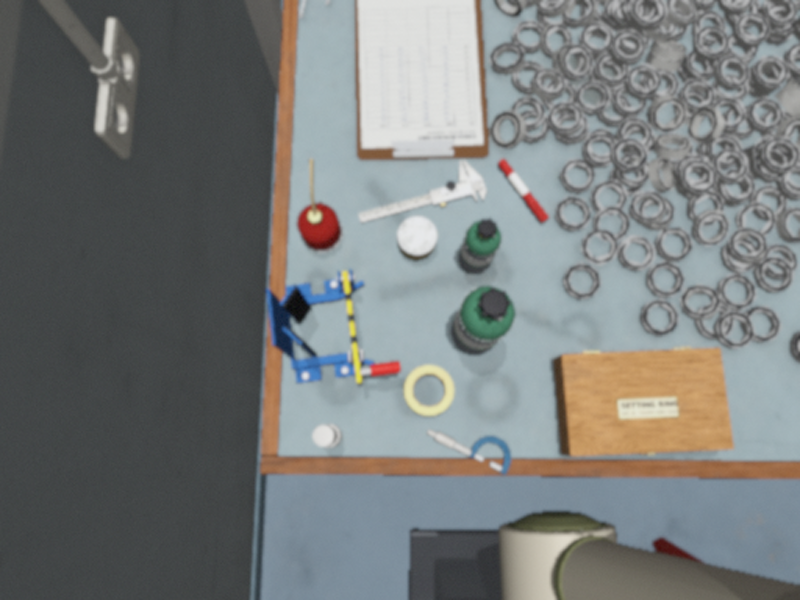

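View pics/b.png

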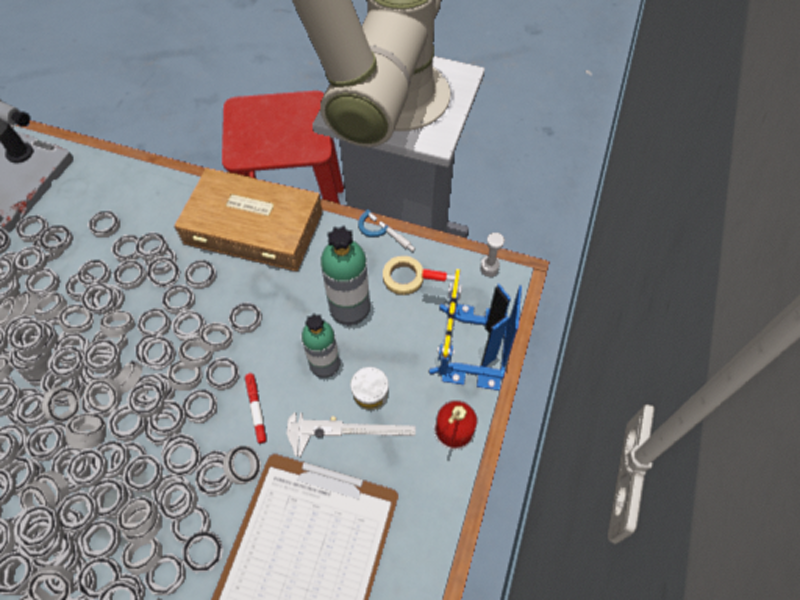

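Top view: two green-shouldered cylinders, at (487,318), large, and (480,240), small. The large one is meant. The bay is at about (320,330) with its mouth to the right, and the red knob at (380,369). The tape (429,390) and tin (417,237) flank the way in. Next I measure with the depth.

```bash
python3 - <<'E'
from h import *
from scipy.optimize import least_squares
F={n:load(n) for n in('top','side')}
C={n:cloud(F[n]) for n in F}
hsv={n:cv2.cvtColor(F[n]['img'],cv2.COLOR_RGB2HSV) for n in F}
def circ(P,r):
    s=least_squares(lambda p:np.hypot(P[:,0]-p[0],P[:,1]-p[1])-r,P[:,:2].mean(0)+0,loss='soft_l1',f_scale=.003); return s.x, np.abs(s.fun).mean()
s=.64
for n in F:
    X=C[n]; z=X[...,2]; f=F[n]
    print(n,'bench z',np.median(z[(abs(z)<.02)]))
    guess={'top':(487,318),'side':(345,290)}[n]
    u,v=[int(q*s) for q in guess]; p=X[v,u]; print('cyl px',p)
    near=np.hypot(X[...,0]-p[0],X[...,1]-p[1])<.075
    for lo,hi in((.03,.15),):
        m=near&(z>lo)&(z<hi); print('body',m.sum(),circ(X[m],.038))
    m=near&(z>.205)&(z<.26); print('valve',m.sum(),X[m].mean(0) if m.any() else 0, z[near].max())
    H,S,V=[hsv[n][...,i] for i in range(3)]
    bx={'top':(260,420,260,400),'side':(420,530,255,400)}[n]
    box=np.zeros(z.shape,bool); box[int(bx[2]*s):int(bx[3]*s),int(bx[0]*s):int(bx[1]*s)]=1
    red=box&((H<8)|(H>172))&(S>150)&(z>.06)&(z<.12)&(V>80)
    P=X[red]; c=P.mean(0); d=np.linalg.svd(P-c,full_matrices=False)[2][0]; t=(P-c)@d
    print('knob',red.sum(),c,d,t.min(),t.max(),'zmax',np.percentile(P[:,2],[5,50,95]),'px',np.argwhere(red).mean(0)[::-1])
    yel=box&(H>20)&(H<35)&(S>120)&(z>.06)&(z<.13)
    P=X[yel]; c=P.mean(0); d=np.linalg.svd(P-c,full_matrices=False)[2][0]; t=(P-c)@d
    print('bar',yel.sum(),c,d,c+d*t.min(),c+d*t.max(),np.percentile(P[:,2],[5,50,95]))
    m=box&(z>.158)&(z<.172); P=X[m]; 
    if len(P)>3: c=P.mean(0); d=np.linalg.svd(P-c,full_matrices=False)[2][0]; t=(P-c)@d;print('plate top',m.sum(),c,d,c+d*t.min(),c+d*t.max())
    for nm,q in {'top':dict(tin=(417,237),tape=(429,368),tape2=(429,413),wall=(200,330),oil=(319,225),gauge=(325,435)),'side':dict(tin=(370,383),gauge=(492,245),)}[n].items():
        print(nm,X[int(q[1]*s),int(q[0]*s)].round(3))
for n,(u,v,w) in {'top':(440,200,160),'side':(290,210,160)}.items():
    pass
a=F['top']['img'][130:270,160:345];b=F['side']['img'][130:270,180:345]
a=cv2.resize(a,None,fx=4,fy=4)[:,:,::-1]
cv2.imwrite('pics/c.png',a)
E
```

```text
top bench z 0.0007201636959133519
cyl px [0.5473545  0.09320819 0.19619102]
body 262 (array([0.55880143, 0.08815735]), np.float64(0.00020684649376407043))
valve 317 [0.55755485 0.08870423 0.23449173] 0.2408536743818859
knob 104 [0.48939349 0.22716536 0.09140438] [-0.16856452  0.98549004  0.01988407] -0.018741859026245315 0.019456983868316947 zmax [0.08774829 0.09143897 0.09506971] px [246.23076923 235.71153846]
bar 149 [0.54684663 0.27618132 0.09159331] [-0.98834513 -0.15214119 -0.00519238] [0.62990942 0.28896761 0.09202969] [0.47026094 0.26439208 0.09119096] [0.08862399 0.09198366 0.0947225 ]
plate top 105 [0.55252817 0.38088564 0.16317833] [-0.99563947 -0.08960711  0.02593486] [0.5942522  0.38464078 0.16209149] [0.51164966 0.37720659 0.16424316]
tin [0.704 0.183 0.041]
tape [0.499 0.161 0.019]
tape2 [0.429 0.161 0.02 ]
wall [ 0.575  0.561 -0.118]
oil [0.711 0.332 0.072]
gauge [0.395 0.309 0.101]
side bench z 0.0007202115549338419
cyl px [0.59728366 0.10051961 0.13529746]
body 633 (array([0.56057115, 0.08652618]), np.float64(0.0033764627017520126))
valve 202 [0.5634523  0.08835626 0.23315355] 0.2404914929600558
knob 78 [0.49581519 0.22684997 0.08971453] [-0.14469817  0.98946011  0.00557952] -0.02079563387624585 0.020699436855541438 zmax [0.08354713 0.09024527 0.09385642] px [277.37179487 175.79487179]
bar 136 [0.55869251 0.27707785 0.0912416 ] [9.88096480e-01 1.53833098e-01 8.50542297e-04] [0.47503318 0.26405324 0.09116959] [0.63596402 0.28910797 0.09130811] [0.08803344 0.09141335 0.09424229]
plate top 66 [0.55361664 0.38028223 0.16325415] [0.98742375 0.15760333 0.01247138] [0.51277495 0.37376346 0.16273831] [0.59206482 0.38641897 0.16373976]
tin [0.706 0.18  0.041]
gauge [0.408 0.307 0.101]
```

View pics/c.png

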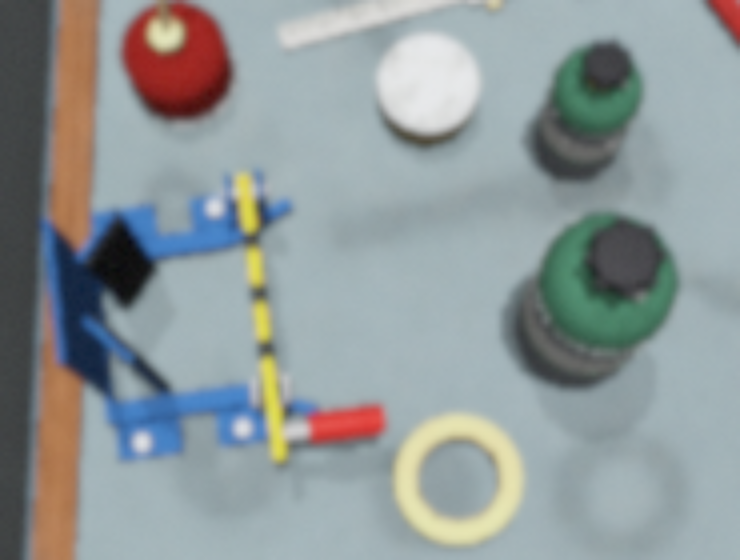

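Crop confirms: large cylinder at crop (600,290), small one at (590,110). The larger one is used. The knob stands at crop (345,424) and the bar is level. Bay yaw is about 1.724 and its origin about (0.562,0.3255); the cylinder is at bay (-0.234,+0.039).

```bash
cat >> h.py <<'E'
ex=np.array([-.153,.988,0]);ex/=np.linalg.norm(ex);ez=np.array([0,0,1.]);ey=np.cross(ez,ex);O=np.array([.562,.3255,0])
def W(x,y,z): return O+x*ex+y*ey+z*ez
def B(p): d=np.array(p)-O; return np.array([d@ex,d@ey,p[2]])
def rot(pitch,az=0):  # tool x: pitch below horizontal; az about up from bay x; jaws horizontal
    h=np.cos(az)*ex+np.sin(az)*ey; x=np.cos(pitch)*h-np.sin(pitch)*ez; z=np.cross(ez,h); 
    return np.column_stack([x,np.cross(z,x),z])
def delta(p,Rt,o=None,R0=None):
    if o is None: o=telemetry.get_obs()
    R0=Ro.from_rotvec(o['eef_rot']).as_matrix() if R0 is None else R0
    out=[]
    for F in(np.eye(3),np.diag([1,-1,-1])):
        out.append(Ro.from_matrix(R0.T@Rt@F).as_rotvec())
    print('dpos',(R0.T@(np.array(p)-o['tool_pos'])).round(4),'turns',[t.round(3) for t in out])
E
python3 - <<'E'
from h import *
o=telemetry.get_obs();R=rot(np.pi/2)
print(Ro.from_rotvec(o['eef_rot']).as_matrix().round(2)); print(R.round(3))
delta(W(-.09,.084,.24),R)
p=W(-.09,.084,.24);print(p,W(-.09,.084,.138))
C=cloud(load('top'));s=.64
for n,q in dict(box1=(570,370),box2=(720,360),box3=(720,445),small=(482,232),gauge=(325,435)).items(): X=C[int(q[1]*s),int(q[0]*s)];print(n,X.round(3),B(X).round(3))
E
```

```text
[[-0.    0.97  0.26]
 [ 0.    0.26 -0.97]
 [-1.    0.   -0.  ]]
[[-0.     0.153 -0.988]
 [ 0.    -0.988 -0.153]
 [-1.    -0.     0.   ]]
dpos [ 0.0642  0.5339 -0.6128] turns [array([ 1.68e+00, -1.00e-03,  1.00e-03]), array([-1.462e+00, -1.000e-03, -1.000e-03])]
[0.49276252 0.22370525 0.24      ] [0.49276252 0.22370525 0.138     ]
box1 [ 0.494 -0.046  0.064] [-0.357  0.124  0.064]
box2 [ 0.51  -0.271  0.064] [-0.582  0.142  0.064]
box3 [ 0.387 -0.261  0.063] [-0.553  0.263  0.063]
small [0.674 0.094 0.167] [-0.246 -0.075  0.167]
gauge [0.395 0.309 0.101] [0.01  0.168 0.101]
```

Call:
{"name": "arm_command", "arguments": {
  "targets": [
    {"gripper": 0.6, "delta_pos": [-0.02, 0.1, -0.12], "turn": [-0.2, 0, 0]},
    {"gripper": 0.6, "delta_pos": [-0.02, 0.2, -0.23], "turn": [-0.5, 0, 0]},
    {"gripper": 0.6, "delta_pos": [-0.01, 0.534, -0.613], "turn": [-1.462, 0, 0]},
    {"gripper": 0.6, "delta_pos": [-0.01, 0.534, -0.613], "turn": [-1.462, 0, 0]},
    {"gripper": 0.6, "delta_pos": [-0.01, 0.534, -0.613], "turn": [-1.462, 0, 0]},
    {"gripper": 0.6, "delta_pos": [-0.01, 0.534, -0.613], "turn": [-1.462, 0, 0]},
    {"gripper": 0.6, "delta_pos": [-0.01, 0.534, -0.613], "turn": [-1.462, 0, 0]},
    {"gripper": 0.6, "delta_pos": [-0.01, 0.534, -0.613], "turn": [-1.462, 0, 0]},
    {"gripper": 0.6, "delta_pos": [-0.01, 0.534, -0.613], "turn": [-1.462, 0, 0]},
    {"gripper": 0.6, "delta_pos": [-0.01, 0.534, -0.613], "turn": [-1.462, 0, 0]},
    {"gripper": 0.6, "delta_pos": [-0.01, 0.534, -0.613], "turn": [-1.462, 0, 0]},
    {"gripper": 0.6, "delta_pos": [-0.01, 0.534, -0.613], "turn": [-1.462, 0, 0]},
    {"gripper": 0.6, "delta_pos": [-0.01, 0.534, -0.613], "turn": [-1.462, 0, 0]},
    {"gripper": 0.6, "delta_pos": [-0.01, 0.534, -0.613], "turn": [-1.462, 0, 0]},
    {"gripper": 0.6, "delta_pos": [0.064, 0.534, -0.613], "turn": [-1.462, 0, 0]},
    {"gripper": 0.6, "delta_pos": [0.064, 0.534, -0.613], "turn": [-1.462, 0, 0]},
    {"gripper": 0.6, "delta_pos": [0.064, 0.534, -0.613], "turn": [-1.462, 0, 0]},
    {"gripper": 0.6, "delta_pos": [0.064, 0.534, -0.613], "turn": [-1.462, 0, 0]}
  ]
}}

```text
t: 2.35
tool_pos: [0.4935, 0.2237, 0.2424]
eef_rot: [-0.119, 1.564, 0.122]
wrist_force: [0.4, 1.1, 0.3]
opening: 0.0513
```

```bash
python3 - <<'E'
from h import *
o=telemetry.get_obs();print(o['t'],o['tool_pos'],B(o['tool_pos']),o['joints'].round(3),o['opening'])
print(Ro.from_rotvec(o['eef_rot']).as_matrix().round(3))
delta(W(-.09,.084,.138),rot(np.pi/2))
f=grab('side')
c=cv2.resize(f['img'][110:270,200:360],None,fx=4,fy=4,interpolation=cv2.INTER_CUBIC)[:,:,::-1].copy()
for k in [W(-.108,.084,.084),W(-.064,.084,.084),W(-.046,-.058,.084),W(0,0,0),W(-.234,.039,0)]:
    u,v=proj(f,k); cv2.circle(c,(int((u-200)*4+2),int((v-110)*4+2)),3,(255,0,255),-1)
cv2.imwrite('pics/d.png',c)
E
```

```text
2.35 [0.49348521 0.22374055 0.24239727] [-0.09007571  0.08328042  0.24239727] [2.090e-01 4.030e-01 1.538e+00 1.000e-03 1.197e+00 5.500e-02] 0.05134867348793049
[[ 0.003 -0.153  0.988]
 [ 0.002  0.988  0.153]
 [-1.     0.001  0.004]]
dpos [ 1.044e-01 -1.000e-04 -1.100e-03] turns [array([ 3.142e+00, -2.000e-03, -6.000e-03]), array([-0.   ,  0.004, -0.001])]
```

View pics/d.png

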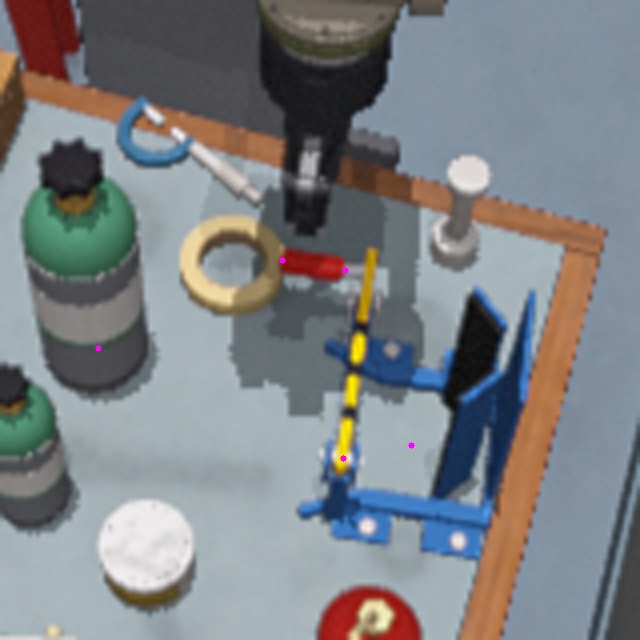

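Markers land on the knob axis, pivot and bay, so the geometry holds. Now I go down on the knob and grip it.

Call:
{"name": "arm_command", "arguments": {
  "targets": [
    {"gripper": 0.6, "delta_pos": [0.05, 0, 0], "turn": [0, 0.004, 0]},
    {"gripper": 0.6, "delta_pos": [0.085, 0, -0.001], "turn": [0, 0.004, 0]},
    {"gripper": 0.6, "delta_pos": [0.104, 0, -0.001], "turn": [0, 0.004, 0]},
    {"gripper": 0.6, "delta_pos": [0.104, 0, -0.001], "turn": [0, 0.004, 0]},
    {"gripper": 0.0, "delta_pos": [0.104, 0, -0.001], "turn": [0, 0.004, 0]},
    {"gripper": 0.0, "delta_pos": [0.104, 0, -0.001], "turn": [0, 0.004, 0]},
    {"gripper": 0.0, "delta_pos": [0.104, 0, -0.001], "turn": [0, 0.004, 0]},
    {"gripper": 0.0, "delta_pos": [0.104, 0, -0.001], "turn": [0, 0.004, 0]},
    {"gripper": 0.0, "delta_pos": [0.104, 0, -0.001], "turn": [0, 0.004, 0]}
  ],
  "force": 30
}}

```text
t: 3.52
tool_pos: [0.4924, 0.2238, 0.1396]
eef_rot: [-0.12, 1.568, 0.122]
wrist_force: [-7.0, -2.6, 8.5]
opening: 0.0171
```

Call:
{"name": "arm_command", "arguments": {
  "targets": [
    {"gripper": 0, "delta_pos": [-0.014, 0, 0.001], "turn": [0, 0, 0]},
    {"gripper": 0, "delta_pos": [-0.028, 0, 0.003], "turn": [0, 0, 0]},
    {"gripper": 0, "delta_pos": [-0.042, 0, 0.006], "turn": [0, 0, 0]},
    {"gripper": 0, "delta_pos": [-0.055, 0, 0.011], "turn": [0, 0, 0]},
    {"gripper": 0, "delta_pos": [-0.068, 0, 0.017], "turn": [0, 0, 0]},
    {"gripper": 0, "delta_pos": [-0.08, 0, 0.025], "turn": [0, 0, 0]},
    {"gripper": 0, "delta_pos": [-0.0915, 0, 0.0335], "turn": [0, 0, 0]},
    {"gripper": 0, "delta_pos": [-0.102, 0, 0.043], "turn": [0, 0, 0]}
  ]
}}

```text
t: 4.53
tool_pos: [0.5324, 0.2301, 0.244]
eef_rot: [-0.122, 1.578, 0.121]
wrist_force: [-27.7, -7.0, 21.8]
opening: 0.0166
```

Call:
{"name": "arm_command", "arguments": {
  "targets": [
    {"gripper": 0, "delta_pos": [-0.009, 0, 0.0104], "turn": [0, 0, 0]},
    {"gripper": 0, "delta_pos": [-0.0177, 0, 0.0224], "turn": [0, 0, 0]},
    {"gripper": 0, "delta_pos": [-0.025, 0, 0.035], "turn": [0, 0, 0]},
    {"gripper": 0, "delta_pos": [-0.031, 0, 0.0485], "turn": [0, 0, 0]},
    {"gripper": 0, "delta_pos": [-0.0355, 0, 0.0625], "turn": [0, 0, 0]}
  ],
  "force": 25
}}

```text
t: 5.15
tool_pos: [0.5949, 0.2399, 0.2815]
eef_rot: [-0.122, 1.576, 0.122]
wrist_force: [-4.4, -0.5, 7.5]
opening: 0.0165
```

```bash
python3 - <<'E'
from h import *
o=telemetry.get_obs();b=B(o['tool_pos'])+Ro.from_rotvec(o['eef_rot']).as_matrix()[2,0]*np.array([0,0,.054]);print(b,np.hypot(b[1]+.058,b[2]-.084),np.arctan2(b[2]-.084,b[1]+.058),o['wrist_force'])
f=grab('side')
cv2.imwrite('pics/e.png',cv2.resize(f['img'][90:250,200:360],None,fx=4,fy=4,interpolation=cv2.INTER_CUBIC)[:,:,::-1])
E
```

```text
[-0.08961923 -0.01936479  0.22751973] 0.14862904422812162 1.307832236760988 [-4.3772717  -0.49499575  7.48168578]
```

View pics/e.png

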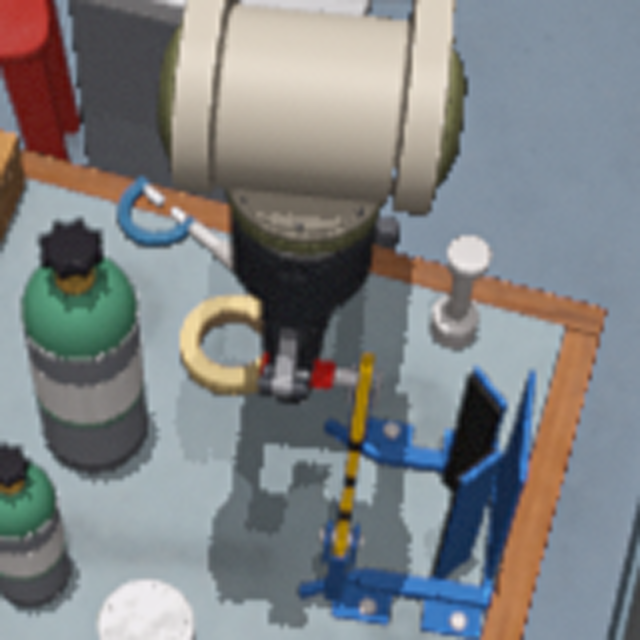

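The bar is at about 1.3 rad and the knob is firmly held. Continuing to the stop.

Call:
{"name": "arm_command", "arguments": {
  "targets": [
    {"gripper": 0, "delta_pos": [-0.0023, 0, 0.0134], "turn": [0, 0, 0]},
    {"gripper": 0, "delta_pos": [-0.004, 0, 0.028], "turn": [0, 0, 0]},
    {"gripper": 0, "delta_pos": [-0.0044, 0, 0.043], "turn": [0, 0, 0]},
    {"gripper": 0, "delta_pos": [-0.0033, 0, 0.0577], "turn": [0, 0, 0]},
    {"gripper": 0, "delta_pos": [-0.0006, 0, 0.072], "turn": [0, 0, 0]},
    {"gripper": 0, "delta_pos": [0.001, 0, 0.077], "turn": [0, 0, 0]},
    {"gripper": 0, "delta_pos": [0.001, 0, 0.077], "turn": [0, 0, 0]}
  ]
}}

```text
t: 6.08
tool_pos: [0.6698, 0.2517, 0.2835]
eef_rot: [-0.123, 1.581, 0.121]
wrist_force: [-27.7, -8.4, 14.9]
opening: 0.0169
```

```bash
python3 - <<'E'
from h import *
o=telemetry.get_obs();b=B(o['tool_pos'])+Ro.from_rotvec(o['eef_rot']).as_matrix()[2,0]*np.array([0,0,.054]);print(b,np.hypot(b[1]+.058,b[2]-.084),np.arctan2(b[2]-.084,b[1]+.058),o['wrist_force'])
E
```

```text
[-0.08948014 -0.09526978  0.2295025 ] 0.1501999127208559 1.821550391571139 [-27.74713344  -8.37151257  14.86488521]
```

On the stop (1.82 rad, contact force felt). Releasing and rising.

Call:
{"name": "arm_command", "arguments": {
  "targets": [
    {"gripper": 0.5, "delta_pos": [0, 0, -0.001], "turn": [0, 0, 0]},
    {"gripper": 0.5, "delta_pos": [0, 0, -0.001], "turn": [0, 0, 0]},
    {"gripper": 0.5, "delta_pos": [0, 0, -0.001], "turn": [0, 0, 0]},
    {"gripper": 0.5, "delta_pos": [-0.03, 0, -0.001], "turn": [0, 0, 0]},
    {"gripper": 0.5, "delta_pos": [-0.06, 0, -0.001], "turn": [0, 0, 0]},
    {"gripper": 0.5, "delta_pos": [-0.11, 0, -0.001], "turn": [0, 0, 0]},
    {"gripper": 0.5, "delta_pos": [-0.11, 0, -0.001], "turn": [0, 0, 0]}
  ]
}}

```text
t: 6.95
tool_pos: [0.6706, 0.2518, 0.3979]
eef_rot: [-0.122, 1.572, 0.122]
wrist_force: [0.1, -0.4, -1.1]
opening: 0.0426
```

```bash
python3 - <<'E'
from h import *
o=telemetry.get_obs();print(o['tool_pos'],B(o['tool_pos']),o['joints'].round(2),o['opening'])
delta(W(-.36,.039,.42),rot(np.pi/4))
print(W(-.36,.039,.42))
f=grab('side')
cv2.imwrite('pics/f.png',cv2.resize(f['img'][90:270,200:380],None,fx=3,fy=3,interpolation=cv2.INTER_CUBIC)[:,:,::-1])
E
```

```text
[0.67061244 0.25177984 0.39793265] [-0.08947322 -0.09605137  0.39793265] [0.2  0.8  0.49 0.   1.86 0.04] 0.0425952553796847
dpos [-0.0214 -0.2703 -0.1356] turns [array([2.902, 1.202, 0.008]), array([-0.001, -0.005,  0.785])]
[ 0.5785517  -0.03622786  0.42      ]
```

View pics/f.png

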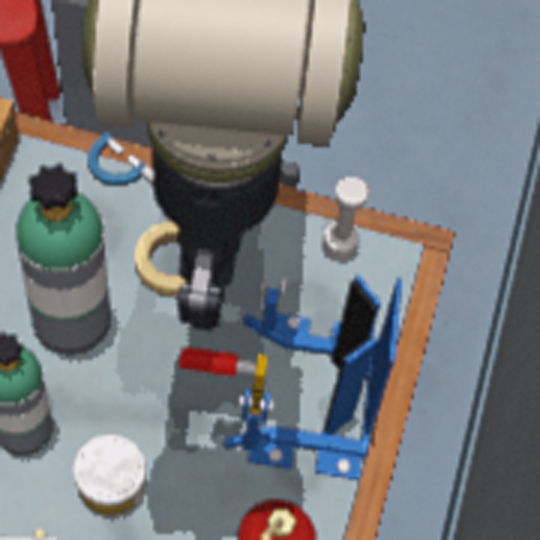

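The picture shows the bar resting back on its stop, knob at (210,360), gripper clear above. Moving behind the cylinder at 45° pitch.

Call:
{"name": "arm_command", "arguments": {
  "targets": [
    {"gripper": 0.5, "delta_pos": [-0.021, -0.09, -0.045], "turn": [0, 0, 0.2]},
    {"gripper": 0.5, "delta_pos": [-0.021, -0.18, -0.09], "turn": [0, 0, 0.4]},
    {"gripper": 0.5, "delta_pos": [-0.021, -0.27, -0.136], "turn": [0, -0.005, 0.785]},
    {"gripper": 0.5, "delta_pos": [-0.021, -0.27, -0.136], "turn": [0, -0.005, 0.785]},
    {"gripper": 0.5, "delta_pos": [-0.021, -0.27, -0.136], "turn": [0, -0.005, 0.785]},
    {"gripper": 0.5, "delta_pos": [-0.021, -0.27, -0.136], "turn": [0, -0.005, 0.785]},
    {"gripper": 0.5, "delta_pos": [-0.021, -0.27, -0.136], "turn": [0, -0.005, 0.785]},
    {"gripper": 0.5, "delta_pos": [-0.021, -0.27, -0.136], "turn": [0, -0.005, 0.785]},
    {"gripper": 0.5, "delta_pos": [-0.021, -0.27, -0.136], "turn": [0, -0.005, 0.785]},
    {"gripper": 0.5, "delta_pos": [-0.021, -0.27, -0.136], "turn": [0, -0.005, 0.785]}
  ]
}}

```text
t: 8.25
tool_pos: [0.5782, -0.0353, 0.4172]
eef_rot: [0.504, 1.545, 0.731]
wrist_force: [-0.5, -0.8, -0.8]
opening: 0.0424
```

```bash
python3 - <<'E'
from h import *
from scipy.optimize import least_squares
o=telemetry.get_obs();print(o['t'],o['tool_pos'],B(o['tool_pos']),o['joints'].round(2))
R=rot(np.pi/4)@np.diag([1,-1,-1])
print((Ro.from_rotvec(o['eef_rot']).as_matrix().T@R).round(3))
for p in[(-.37,.039,.2),(-.37,.039,.075),(-.36,.039,.075)]: delta(W(*p),R)
f=grab('side');g=grab('top')
a=cv2.resize(f['img'],(512,384));b=g['img']
cv2.imwrite('pics/g.png',cv2.resize(f['img'][20:260,100:420],None,fx=2.5,fy=2.5)[:,:,::-1])
E
```

```text
8.25 [ 0.5782465 -0.0352956  0.4172488] [-0.35903202  0.03915894  0.4172488 ] [-0.45  0.5   1.07  0.68  1.99 -0.45]
[[ 1.    -0.001 -0.004]
 [ 0.001  1.     0.004]
 [ 0.004 -0.004  1.   ]]
dpos [ 0.146  -0.1613  0.0014] turns [array([-0.004, -0.004,  0.001]), array([3.138e+00, 1.000e-03, 7.000e-03])]
dpos [ 0.2344 -0.2496  0.0021] turns [array([-0.004, -0.004,  0.001]), array([3.138e+00, 1.000e-03, 7.000e-03])]
dpos [ 0.2415 -0.2425  0.0021] turns [array([-0.004, -0.004,  0.001]), array([3.138e+00, 1.000e-03, 7.000e-03])]
```

View pics/g.png

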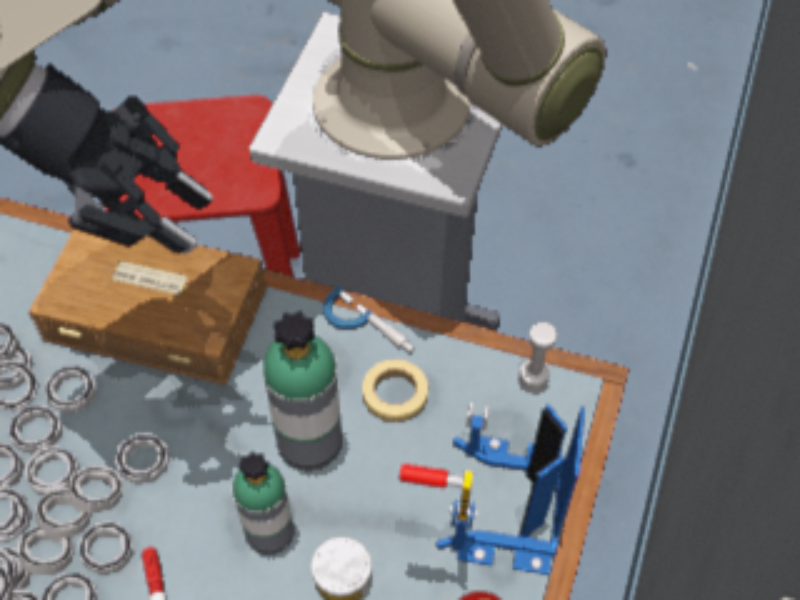

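The tool is posed behind the cylinder with no clash, and bar, bay and cylinder are in view. Lowering.

Call:
{"name": "arm_command", "arguments": {
  "targets": [
    {"gripper": 0.5, "delta_pos": [0.04, -0.045, 0], "turn": [0, 0, 0]},
    {"gripper": 0.5, "delta_pos": [0.08, -0.09, 0.001], "turn": [0, 0, 0]},
    {"gripper": 0.5, "delta_pos": [0.12, -0.135, 0.001], "turn": [-0.004, -0.004, 0]},
    {"gripper": 0.5, "delta_pos": [0.16, -0.175, 0.001], "turn": [-0.004, -0.004, 0]},
    {"gripper": 0.5, "delta_pos": [0.19, -0.205, 0.002], "turn": [-0.004, -0.004, 0]},
    {"gripper": 0.5, "delta_pos": [0.215, -0.23, 0.002], "turn": [-0.004, -0.004, 0]},
    {"gripper": 0.5, "delta_pos": [0.234, -0.25, 0.002], "turn": [-0.004, -0.004, 0]},
    {"gripper": 0.5, "delta_pos": [0.234, -0.25, 0.002], "turn": [-0.004, -0.004, 0]},
    {"gripper": 0.5, "delta_pos": [0.234, -0.25, 0.002], "turn": [-0.004, -0.004, 0]}
  ]
}}

```text
t: 9.48
tool_pos: [0.5805, -0.0471, 0.0762]
eef_rot: [0.501, 1.538, 0.732]
wrist_force: [0.0, -0.7, 0.4]
opening: 0.0429
```

```bash
python3 - <<'E'
from h import *
from scipy.optimize import least_squares
o=telemetry.get_obs();print(o['t'],o['tool_pos'],B(o['tool_pos']),o['joints'].round(2),o['wrist_force'])
R=rot(np.pi/4)@np.diag([1,-1,-1])
for p in[(-.33,.039,.075),(-.20,0,.075),(-.08,0,.075)]: delta(W(*p),R)
f=grab('side')
cv2.imwrite('pics/h.png',cv2.resize(f['img'][60:260,120:380],None,fx=3,fy=3,interpolation=cv2.INTER_CUBIC)[:,:,::-1])
E
```

```text
9.475 [ 0.58053455 -0.0471187   0.07618167] [-0.37106601  0.03870718  0.07618167] [-0.47  0.86  1.4   0.62  1.44 -0.89] [ 0.02510932 -0.66898196  0.41595334]
dpos [ 0.0298  0.0282 -0.0003] turns [array([0.001, 0.001, 0.001]), array([-3.14e+00, -2.00e-03,  2.00e-03])]
dpos [0.1217 0.1202 0.0387] turns [array([0.001, 0.001, 0.001]), array([-3.14e+00, -2.00e-03,  2.00e-03])]
dpos [0.2064 0.2052 0.0387] turns [array([0.001, 0.001, 0.001]), array([-3.14e+00, -2.00e-03,  2.00e-03])]
```

View pics/h.png

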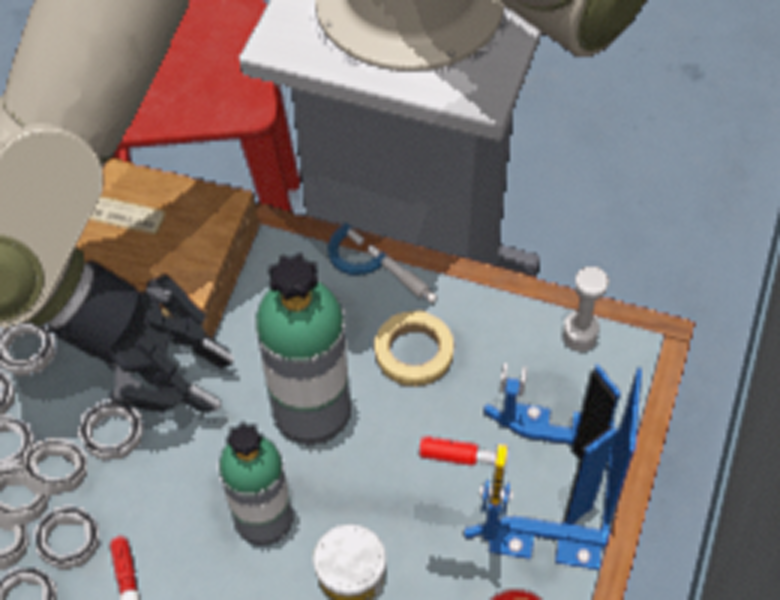

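Call:
{"name": "arm_command", "arguments": {
  "targets": [
    {"gripper": 0.5, "delta_pos": [0.014, 0.013, 0], "turn": [0, 0, 0]},
    {"gripper": 0.5, "delta_pos": [0.025, 0.024, 0], "turn": [0, 0, 0]},
    {"gripper": 0.5, "delta_pos": [0.03, 0.029, 0], "turn": [0, 0, 0]},
    {"gripper": 0.5, "delta_pos": [0.034, 0.033, 0], "turn": [0, 0, 0]},
    {"gripper": 0.5, "delta_pos": [0.038, 0.037, 0], "turn": [0, 0, 0]},
    {"gripper": 0.5, "delta_pos": [0.043, 0.041, 0], "turn": [0, 0, 0]},
    {"gripper": 0.5, "delta_pos": [0.043, 0.041, 0], "turn": [0, 0, 0]}
  ]
}}

```text
t: 10.4
tool_pos: [0.5718, 0.0114, 0.0752]
eef_rot: [0.501, 1.536, 0.731]
wrist_force: [0.5, -1.9, 2.0]
opening: 0.0427
```

```bash
cat >> h.py <<'E'
from scipy.optimize import least_squares
def cyl(n='side'):
    f=grab(n); X=cloud(f); H=cv2.cvtColor(f['img'],cv2.COLOR_RGB2HSV)
    m=(H[...,0]>65)&(H[...,0]<90)&(H[...,1]>90)&(X[...,2]>.165)&(X[...,2]<.2)
    P=X[m]; z=P[:,2]; r=.038-(z-.16)/.037*.025
    # dome: fit axis with free profile radius (linear in z)
    s=least_squares(lambda p:np.hypot(P[:,0]-p[0],P[:,1]-p[1])-(p[2]+p[3]*(z-.18)),[*P[:,:2].mean(0),.03,-.7],loss='soft_l1',f_scale=.002)
    print(n,m.sum(),'cyl bay',B([*s.x[:2],0])[:2].round(4),s.x[2:].round(3),'world',s.x[:2].round(4))
    return f
E
python3 - <<'E'
from h import *
o=telemetry.get_obs();print(o['t'],B(o['tool_pos']),o['wrist_force'])
cyl('side');cyl('top')
R=rot(np.pi/4)@np.diag([1,-1,-1])
for p in[(-.20,0,.075),(-.08,0,.075)]: delta(W(*p),R)
E
```

```text
10.4 [-0.31194887  0.03839322  0.07518374] [ 0.52592697 -1.90277446  2.0056506 ]
side 453 cyl bay [-0.2259  0.0384] [ 0.031 -0.694] world [0.5586 0.0964]
top 490 cyl bay [-0.225   0.0391] [ 0.034 -0.886] world [0.5578 0.0972]
dpos [0.0792 0.0792 0.0384] turns [array([0.002, 0.002, 0.002]), array([-3.14e+00, -3.00e-03,  3.00e-03])]
dpos [0.1639 0.1642 0.0383] turns [array([0.002, 0.002, 0.002]), array([-3.14e+00, -3.00e-03,  3.00e-03])]
```

The cylinder moved about 9 mm and stayed upright; the two views agree. Its axis is 86 mm ahead of the TCP along bay x. Pushing diagonally onto the bay axis.

Call:
{"name": "arm_command", "arguments": {
  "targets": [
    {"gripper": 0.5, "delta_pos": [0.007, 0.007, 0.0032], "turn": [0, 0, 0]},
    {"gripper": 0.5, "delta_pos": [0.014, 0.014, 0.0064], "turn": [0, 0, 0]},
    {"gripper": 0.5, "delta_pos": [0.021, 0.021, 0.0096], "turn": [0, 0, 0]},
    {"gripper": 0.5, "delta_pos": [0.028, 0.028, 0.013], "turn": [0, 0, 0]},
    {"gripper": 0.5, "delta_pos": [0.035, 0.035, 0.016], "turn": [0, 0, 0]},
    {"gripper": 0.5, "delta_pos": [0.042, 0.042, 0.019], "turn": [0, 0, 0]},
    {"gripper": 0.5, "delta_pos": [0.049, 0.049, 0.0225], "turn": [0, 0, 0]},
    {"gripper": 0.5, "delta_pos": [0.056, 0.056, 0.026], "turn": [0, 0, 0]},
    {"gripper": 0.5, "delta_pos": [0.063, 0.063, 0.029], "turn": [0, 0, 0]},
    {"gripper": 0.5, "delta_pos": [0.07, 0.07, 0.032], "turn": [0, 0, 0]},
    {"gripper": 0.5, "delta_pos": [0.077, 0.077, 0.0355], "turn": [0, 0, 0]},
    {"gripper": 0.5, "delta_pos": [0.082, 0.082, 0.038], "turn": [0, 0, 0]},
    {"gripper": 0.5, "delta_pos": [0.082, 0.082, 0.038], "turn": [0, 0, 0]}
  ]
}}

```text
t: 12.12
tool_pos: [0.5915, 0.1319, 0.0749]
eef_rot: [0.501, 1.537, 0.732]
wrist_force: [-0.1, -1.1, 1.5]
opening: 0.0429
```

```bash
python3 - <<'E'
from h import *
o=telemetry.get_obs();print(o['t'],B(o['tool_pos']),o['wrist_force'])
cyl('side');cyl('top')
R=rot(np.pi/4)@np.diag([1,-1,-1])
for p in[(-.088,0,.075)]: delta(W(*p),R)
E
```

```text
12.125 [-0.19580481  0.00051656  0.07494276] [-0.13103724 -1.08607802  1.47980843]
side 460 cyl bay [-0.1096  0.0011] [ 0.031 -0.701] world [0.5777 0.217 ]
top 463 cyl bay [-0.108   0.0015] [ 0.033 -0.852] world [0.577  0.2185]
dpos [0.0761 0.0766 0.0006] turns [array([0.001, 0.002, 0.001]), array([-3.141e+00, -2.000e-03,  3.000e-03])]
```

Call:
{"name": "arm_command", "arguments": {
  "targets": [
    {"gripper": 0.5, "delta_pos": [0.007, 0.007, 0], "turn": [0, 0, 0]},
    {"gripper": 0.5, "delta_pos": [0.014, 0.014, 0], "turn": [0, 0, 0]},
    {"gripper": 0.5, "delta_pos": [0.021, 0.021, 0], "turn": [0, 0, 0]},
    {"gripper": 0.5, "delta_pos": [0.028, 0.028, 0], "turn": [0, 0, 0]},
    {"gripper": 0.5, "delta_pos": [0.035, 0.035, 0], "turn": [0, 0, 0]},
    {"gripper": 0.5, "delta_pos": [0.042, 0.042, 0], "turn": [0, 0, 0]},
    {"gripper": 0.5, "delta_pos": [0.049, 0.049, 0], "turn": [0, 0, 0]},
    {"gripper": 0.5, "delta_pos": [0.056, 0.056, 0], "turn": [0, 0, 0]},
    {"gripper": 0.5, "delta_pos": [0.063, 0.063, 0], "turn": [0, 0, 0]},
    {"gripper": 0.5, "delta_pos": [0.069, 0.069, 0], "turn": [0, 0, 0]},
    {"gripper": 0.5, "delta_pos": [0.072, 0.072, 0], "turn": [0, 0, 0]},
    {"gripper": 0.5, "delta_pos": [0.072, 0.072, 0], "turn": [0, 0, 0]}
  ]
}}

```text
t: 13.72
tool_pos: [0.5759, 0.2322, 0.0746]
eef_rot: [0.502, 1.537, 0.732]
wrist_force: [2.0, -2.6, 2.0]
opening: 0.0422
```

```bash
python3 - <<'E'
from h import *
o=telemetry.get_obs();print(o['t'],B(o['tool_pos']),o['wrist_force'])
cyl('side');cyl('top')
R=rot(np.pi/4)@np.diag([1,-1,-1])
for p in[(-.086,0,.075)]: delta(W(*p),R)
E
```

```text
13.725 [-0.09427933  0.00054066  0.07463236] [ 1.95041764 -2.6427493   1.9619733 ]
side 486 cyl bay [-0.0082  0.0008] [ 0.031 -0.69 ] world [0.5624 0.3172]
top 484 cyl bay [-0.0065  0.0011] [ 0.033 -0.816] world [0.5619 0.3189]
dpos [0.0056 0.0061 0.0005] turns [array([0.001, 0.002, 0.001]), array([-3.141e+00, -2.000e-03,  3.000e-03])]
```

Final millimetres go slowly until the force rises against the vee.

Call:
{"name": "arm_command", "arguments": {
  "targets": [
    {"gripper": 0.5, "delta_pos": [0.0015, 0.0015, 0], "turn": [0, 0, 0]},
    {"gripper": 0.5, "delta_pos": [0.003, 0.003, 0], "turn": [0, 0, 0]},
    {"gripper": 0.5, "delta_pos": [0.0045, 0.0045, 0], "turn": [0, 0, 0]},
    {"gripper": 0.5, "delta_pos": [0.006, 0.006, 0], "turn": [0, 0, 0]},
    {"gripper": 0.5, "delta_pos": [0.006, 0.006, 0], "turn": [0, 0, 0]}
  ]
}}

```text
t: 14.45
tool_pos: [0.575, 0.2395, 0.0747]
eef_rot: [0.501, 1.536, 0.73]
wrist_force: [0.3, -10.7, 3.4]
opening: 0.0424
```

```bash
python3 - <<'E'
from h import *
o=telemetry.get_obs();print(o['t'],B(o['tool_pos']),o['wrist_force'])
cyl('side');cyl('top')
E
```

```text
14.45 [-0.08694172  0.00030655  0.07466688] [  0.2895186  -10.7205884    3.41435419]
side 475 cyl bay [-0.0017  0.0006] [ 0.031 -0.691] world [0.5617 0.3237]
top 493 cyl bay [0.0002 0.0011] [ 0.033 -0.828] world [0.5609 0.3255]
```

Call:
{"name": "arm_command", "arguments": {
  "targets": [
    {"gripper": 0.5, "delta_pos": [0.001, 0.001, 0], "turn": [0, 0, 0]},
    {"gripper": 0.5, "delta_pos": [0.0015, 0.0015, 0], "turn": [0, 0, 0]},
    {"gripper": 0.5, "delta_pos": [0.0015, 0.0015, 0], "turn": [0, 0, 0]},
    {"gripper": 0.5, "delta_pos": [0.0015, 0.0015, 0], "turn": [0, 0, 0]}
  ]
}}

```text
t: 15.05
tool_pos: [0.5751, 0.24, 0.0747]
eef_rot: [0.5, 1.536, 0.728]
wrist_force: [-1.1, -14.4, 5.2]
opening: 0.0425
```

```bash
python3 - <<'E'
from h import *
o=telemetry.get_obs();print(o['t'],B(o['tool_pos']),o['wrist_force'])
cyl('side');cyl('top')
R=rot(np.pi/4)@np.diag([1,-1,-1])
for p in[(-.19,0,.075),(-.24,0,.42)]: delta(W(*p),R)
E
```

```text
15.05 [-0.08646246  0.00015129  0.07465296] [ -1.06713587 -14.41764793   5.17608257]
side 475 cyl bay [-0.0017  0.0005] [ 0.031 -0.704] world [0.5617 0.3237]
top 489 cyl bay [0.0003 0.0012] [ 0.033 -0.825] world [0.5608 0.3256]
dpos [-0.0731 -0.0733  0.0004] turns [array([0.   , 0.003, 0.005]), array([-3.141, -0.007,  0.005])]
dpos [-0.3534  0.134   0.0014] turns [array([0.   , 0.003, 0.005]), array([-3.141, -0.007,  0.005])]
```

Home: the force rose from 10.7 to 14.4 N with no motion. Backing off, then up.

Call:
{"name": "arm_command", "arguments": {
  "targets": [
    {"gripper": 0.5, "delta_pos": [-0.01, -0.01, 0], "turn": [0, 0, 0]},
    {"gripper": 0.5, "delta_pos": [-0.035, -0.035, 0], "turn": [0, 0, 0]},
    {"gripper": 0.5, "delta_pos": [-0.07, -0.07, 0], "turn": [0, 0, 0]},
    {"gripper": 0.5, "delta_pos": [-0.1, -0.1, 0], "turn": [0, 0, 0]},
    {"gripper": 0.5, "delta_pos": [-0.14, -0.08, 0], "turn": [0, 0, 0]},
    {"gripper": 0.5, "delta_pos": [-0.2, -0.02, 0], "turn": [0, 0, 0]},
    {"gripper": 0.5, "delta_pos": [-0.25, 0.03, 0], "turn": [0, 0, 0]},
    {"gripper": 0.5, "delta_pos": [-0.3, 0.08, 0], "turn": [0, 0, 0]},
    {"gripper": 0.5, "delta_pos": [-0.353, 0.134, 0], "turn": [0, 0, 0]},
    {"gripper": 0.5, "delta_pos": [-0.353, 0.134, 0], "turn": [0, 0, 0]},
    {"gripper": 0.5, "delta_pos": [-0.353, 0.134, 0], "turn": [0, 0, 0]},
    {"gripper": 0.5, "delta_pos": [-0.353, 0.134, 0], "turn": [0, 0, 0]}
  ]
}}

```text
t: 16.65
tool_pos: [0.5972, 0.0881, 0.4184]
eef_rot: [0.501, 1.538, 0.728]
wrist_force: [0.3, 0.4, -0.3]
opening: 0.043
```

```bash
python3 - <<'E'
from h import *
o=telemetry.get_obs();print(o['t'],B(o['tool_pos']),o['wrist_force'])
cyl('side');f=load('side')
g=cyl('top')
for f in(load('side'),g):
    X=cloud(f);H=cv2.cvtColor(f['img'],cv2.COLOR_RGB2HSV)
    red=((H[...,0]<8)|(H[...,0]>172))&(H[...,1]>150)&(H[...,2]>80)
    b=(X-O)@np.stack([ex,ey,ez],1)
    m=red&(abs(b[...,0]+.086)<.04)&(abs(b[...,1]+.094)<.04)&(b[...,2]>.18)&(b[...,2]<.26)
    P=b[m];print('knob',m.sum(),P.mean(0),P.min(0),P.max(0))
delta(W(-.0895,-.0955,.36),rot(np.pi/2))
s=load('side')
cv2.imwrite('pics/i.png',cv2.resize(s['img'][90:250,220:380],None,fx=3.5,fy=3.5,interpolation=cv2.INTER_CUBIC)[:,:,::-1])
E
```

```text
16.65 [-0.23996388  0.00153926  0.41842329] [ 0.33826138  0.4154678  -0.32395151]
side 472 cyl bay [-0.0016  0.0005] [ 0.031 -0.719] world [0.5618 0.3238]
top 488 cyl bay [0.0001 0.0011] [ 0.033 -0.805] world [0.5608 0.3255]
knob 116 [-0.08685171 -0.09734102  0.22712302] [-0.10803132 -0.10336752  0.21962491] [-0.0661108  -0.09023777  0.23187159]
knob 115 [-0.08609514 -0.09070266  0.22847037] [-0.10545594 -0.09901893  0.22203525] [-0.0676729  -0.08485196  0.23221369]
dpos [0.1473 0.066  0.0966] turns [array([ 2.902e+00, -1.196e+00, -1.000e-03]), array([-0.002,  0.   , -0.782])]
```

View pics/i.png

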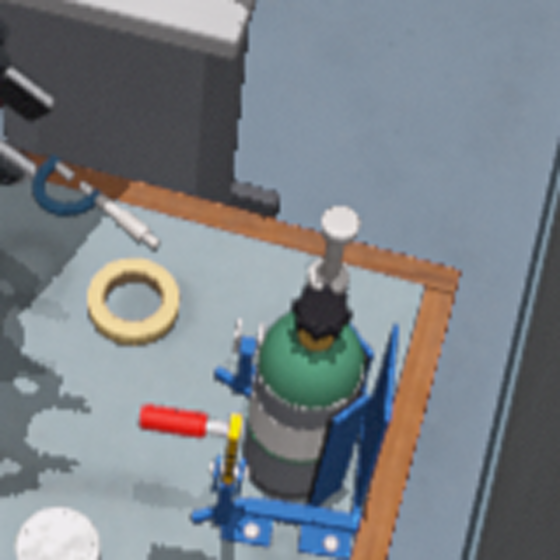

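The cylinder stands in the bay behind the raised bar; both views put it within 2 mm of home, and the knob at bay (-0.087,-0.094,0.222). Moving over the knob again.

Call:
{"name": "arm_command", "arguments": {
  "targets": [
    {"gripper": 0.5, "delta_pos": [0.035, 0.035, 0.033], "turn": [0, 0, -0.18]},
    {"gripper": 0.5, "delta_pos": [0.07, 0.07, 0.066], "turn": [0, 0, -0.36]},
    {"gripper": 0.5, "delta_pos": [0.103, 0.104, 0.0966], "turn": [0, 0, -0.54]},
    {"gripper": 0.5, "delta_pos": [0.103, 0.104, 0.0966], "turn": [0, 0, -0.72]},
    {"gripper": 0.5, "delta_pos": [0.103, 0.104, 0.0966], "turn": [-0.002, 0, -0.782]},
    {"gripper": 0.5, "delta_pos": [0.103, 0.104, 0.0966], "turn": [-0.002, 0, -0.782]},
    {"gripper": 0.5, "delta_pos": [0.144, 0.063, 0.0966], "turn": [-0.002, 0, -0.782]},
    {"gripper": 0.5, "delta_pos": [0.144, 0.063, 0.0966], "turn": [-0.002, 0, -0.782]},
    {"gripper": 0.5, "delta_pos": [0.144, 0.063, 0.0966], "turn": [-0.002, 0, -0.782]}
  ]
}}

```text
t: 17.88
tool_pos: [0.6715, 0.2468, 0.3641]
eef_rot: [-0.118, 1.561, 0.121]
wrist_force: [-0.1, -0.3, 1.4]
opening: 0.0424
```

```bash
python3 - <<'E'
from h import *
o=telemetry.get_obs();print(o['t'],B(o['tool_pos']),o['wrist_force'],o['opening'])
delta(W(-.093,-.0945,.277),rot(np.pi/2))
E
```

```text
17.875 [-0.09450032 -0.09617062  0.36405513] [-0.08070107 -0.25640623  1.35198226] 0.04240579926565522
dpos [ 0.087   0.0014 -0.0022] turns [array([ 3.14e+00, -1.00e-03, -1.00e-02]), array([-0.001,  0.006, -0.001])]
```

Call:
{"name": "arm_command", "arguments": {
  "targets": [
    {"gripper": 0.5, "delta_pos": [0.03, 0, -0.002], "turn": [0, 0.006, 0]},
    {"gripper": 0.5, "delta_pos": [0.06, 0.001, -0.002], "turn": [0, 0.006, 0]},
    {"gripper": 0.5, "delta_pos": [0.087, 0.001, -0.002], "turn": [0, 0.006, 0]},
    {"gripper": 0.5, "delta_pos": [0.087, 0.001, -0.002], "turn": [0, 0.006, 0]},
    {"gripper": 0, "delta_pos": [0.087, 0.001, -0.002], "turn": [0, 0.006, 0]},
    {"gripper": 0, "delta_pos": [0.087, 0.001, -0.002], "turn": [0, 0.006, 0]},
    {"gripper": 0, "delta_pos": [0.087, 0.001, -0.002], "turn": [0, 0.006, 0]},
    {"gripper": 0, "delta_pos": [0.087, 0.001, -0.002], "turn": [0, 0.006, 0]}
  ],
  "force": 25
}}

```text
t: 18.88
tool_pos: [0.6693, 0.2476, 0.2806]
eef_rot: [-0.119, 1.567, 0.12]
wrist_force: [-12.0, -3.8, 8.4]
opening: 0.0168
```

```bash
cat >> h.py <<'E'
def knob():
    o=telemetry.get_obs();b=B(o['tool_pos']+Ro.from_rotvec(o['eef_rot']).as_matrix()[:,0]*.054)
    r,th=np.hypot(b[1]+.058,b[2]-.084),np.arctan2(b[2]-.084,b[1]+.058)
    print(o['t'],b.round(4),'r',r.round(4),'th',th.round(3),o['wrist_force'].round(1))
    return r,th
def arc(ths,r1=.142):
    r,th=knob(); R0=Ro.from_rotvec(telemetry.get_obs()['eef_rot']).as_matrix()
    for i,t in enumerate(ths):
        rr=r+(r1-r)*(i+1)/len(ths)
        d=(rr*np.cos(t)-r*np.cos(th))*ey+(rr*np.sin(t)-r*np.sin(th))*ez
        print(round(t,2),(R0.T@d).round(4))
E
python3 -c "
from h import *
arc(np.arange(1.7,.75,-.1),.144)"
```

```text
18.875 [-0.0934 -0.0941  0.2266] r 0.1471 th 1.819 [-12.   -3.8   8.4]
1.7 [-0.003  -0.     -0.0172]
1.6 [-0.0038 -0.     -0.0319]
1.5 [-0.0032 -0.     -0.0465]
1.4 [-0.0012 -0.0001 -0.0609]
1.3 [ 0.0023 -0.0001 -0.0751]
1.2 [ 0.0072 -0.0001 -0.0888]
1.1 [ 1.340e-02 -1.000e-04 -1.019e-01]
1.0 [ 2.090e-02 -1.000e-04 -1.143e-01]
0.9 [ 2.950e-02 -1.000e-04 -1.259e-01]
0.8 [ 0.0393 -0.0002 -0.1365]
```

Call:
{"name": "arm_command", "arguments": {
  "targets": [
    {"gripper": 0, "delta_pos": [-0.0015, 0, -0.0085], "turn": [0, 0, 0]},
    {"gripper": 0, "delta_pos": [-0.003, 0, -0.017], "turn": [0, 0, 0]},
    {"gripper": 0, "delta_pos": [-0.0038, 0, -0.032], "turn": [0, 0, 0]},
    {"gripper": 0, "delta_pos": [-0.0032, 0, -0.0465], "turn": [0, 0, 0]},
    {"gripper": 0, "delta_pos": [-0.0012, 0, -0.061], "turn": [0, 0, 0]},
    {"gripper": 0, "delta_pos": [0.0023, 0, -0.075], "turn": [0, 0, 0]}
  ]
}}

```text
t: 19.62
tool_pos: [0.5952, 0.2361, 0.2804]
eef_rot: [-0.119, 1.561, 0.121]
wrist_force: [3.4, 0.5, 1.2]
opening: 0.0171
```

```bash
python3 -c "
from h import *
arc(np.arange(1.2,.55,-.1),.143)"
```

```text
19.625 [-0.0933 -0.0194  0.2264] r 0.1476 th 1.306 [3.4 0.5 1.2]
1.2 [ 0.0054 -0.     -0.0147]
1.1 [ 0.0119 -0.     -0.0279]
1.0 [ 0.0197 -0.0001 -0.0402]
0.9 [ 0.0286 -0.0001 -0.0517]
0.8 [ 0.0385 -0.0001 -0.0622]
0.7 [ 0.0494 -0.0001 -0.0716]
0.6 [ 0.0612 -0.0001 -0.0798]
```

Call:
{"name": "arm_command", "arguments": {
  "targets": [
    {"gripper": 0, "delta_pos": [0.0054, 0, -0.0147], "turn": [0, 0, 0]},
    {"gripper": 0, "delta_pos": [0.012, 0, -0.028], "turn": [0, 0, 0]},
    {"gripper": 0, "delta_pos": [0.0197, 0, -0.0402], "turn": [0, 0, 0]},
    {"gripper": 0, "delta_pos": [0.0286, 0, -0.0517], "turn": [0, 0, 0]},
    {"gripper": 0, "delta_pos": [0.0385, 0, -0.0622], "turn": [0, 0, 0]}
  ]
}}

```text
t: 20.25
tool_pos: [0.5339, 0.2267, 0.2433]
eef_rot: [-0.118, 1.557, 0.121]
wrist_force: [2.5, -0.0, 1.4]
opening: 0.0167
```

```bash
python3 -c "
from h import *
arc(np.arange(.7,-.05,-.1),.143)"
```

```text
20.25 [-0.0933  0.0423  0.1893] r 0.1454 th 0.81 [ 2.5 -0.   1.4]
0.7 [ 0.0117 -0.     -0.0108]
0.6 [ 0.0233 -0.     -0.0195]
0.5 [ 0.0358 -0.0001 -0.0269]
0.4 [ 0.0488 -0.0001 -0.0331]
0.3 [ 0.0624 -0.0001 -0.0379]
0.2 [ 0.0764 -0.0001 -0.0413]
0.1 [ 0.0906 -0.0001 -0.0433]
0.0 [ 1.049e-01 -1.000e-04 -4.380e-02]
```

Call:
{"name": "arm_command", "arguments": {
  "targets": [
    {"gripper": 0, "delta_pos": [0.0117, 0, -0.0108], "turn": [0, 0, 0]},
    {"gripper": 0, "delta_pos": [0.0233, 0, -0.0195], "turn": [0, 0, 0]},
    {"gripper": 0, "delta_pos": [0.0358, 0, -0.027], "turn": [0, 0, 0]},
    {"gripper": 0, "delta_pos": [0.0488, 0, -0.033], "turn": [0, 0, 0]},
    {"gripper": 0, "delta_pos": [0.0624, 0, -0.038], "turn": [0, 0, 0]},
    {"gripper": 0, "delta_pos": [0.0764, 0, -0.0413], "turn": [0, 0, 0]},
    {"gripper": 0, "delta_pos": [0.09, 0, -0.0433], "turn": [0, 0, 0]},
    {"gripper": 0, "delta_pos": [0.1, 0, -0.0438], "turn": [0, 0, 0]},
    {"gripper": 0, "delta_pos": [0.104, 0, -0.0438], "turn": [0, 0, 0]}
  ]
}}

```text
t: 21.38
tool_pos: [0.4922, 0.2204, 0.1415]
eef_rot: [-0.119, 1.555, 0.121]
wrist_force: [-12.7, -4.7, 46.8]
opening: 0.0167
```

```bash
python3 -c "
from h import *
knob()
X=grab('side');b=(cloud(X)-O)@np.stack([ex,ey,ez],1);H=cv2.cvtColor(X['img'],cv2.COLOR_RGB2HSV)
m=(H[...,0]>20)&(H[...,0]<35)&(H[...,1]>120)&(abs(b[...,0]+.046)<.015)&(b[...,2]>.06)&(b[...,2]<.13)&(abs(b[...,1])<.12)
P=b[m];print(len(P),np.polyfit(P[:,1],P[:,2],1),P.min(0),P.max(0))"
```

```text
21.375 [-0.0932  0.0844  0.0875] r 0.1424 th 0.025 [-12.7  -4.7  46.8]
136 [0.000987   0.09117213] [-0.05150904 -0.06733118  0.08431351] [-0.04361574  0.09796973  0.09645353]
```

The bar is level (slope 0.001) and pressed into its keeper. Ease, release, rise and retreat.

Call:
{"name": "arm_command", "arguments": {
  "targets": [
    {"gripper": 0, "delta_pos": [0, 0, 0], "turn": [0, 0, 0]},
    {"gripper": 0.5, "delta_pos": [0, 0, 0], "turn": [0, 0, 0]},
    {"gripper": 0.5, "delta_pos": [0, 0, 0], "turn": [0, 0, 0]},
    {"gripper": 0.5, "delta_pos": [0, 0, 0], "turn": [0, 0, 0]},
    {"gripper": 0.5, "delta_pos": [-0.03, -0.001, 0], "turn": [0, 0, 0]},
    {"gripper": 0.5, "delta_pos": [-0.07, -0.004, 0], "turn": [0, 0, 0]},
    {"gripper": 0.5, "delta_pos": [-0.13, -0.04, -0.02], "turn": [0, 0, 0]},
    {"gripper": 0.5, "delta_pos": [-0.19, -0.09, -0.05], "turn": [0, 0, 0]},
    {"gripper": 0.5, "delta_pos": [-0.2, -0.13, -0.08], "turn": [0, 0, 0]},
    {"gripper": 0.5, "delta_pos": [-0.2, -0.13, -0.08], "turn": [0, 0, 0]},
    {"gripper": 0.5, "delta_pos": [-0.2, -0.13, -0.08], "turn": [0, 0, 0]}
  ]
}}

```text
t: 22.8
tool_pos: [0.4305, 0.0791, 0.3404]
eef_rot: [-0.117, 1.555, 0.12]
wrist_force: [0.5, -0.1, -0.6]
opening: 0.0427
```

```bash
python3 -c "
from h import *
o=telemetry.get_obs();print(o['t'],o['tool_pos'],o['wrist_force'])
X=cyl('side');g=cyl('top')
for X in(X,g):
  b=(cloud(X)-O)@np.stack([ex,ey,ez],1);H=cv2.cvtColor(X['img'],cv2.COLOR_RGB2HSV)
  m=(H[...,0]>20)&(H[...,0]<35)&(H[...,1]>120)&(abs(b[...,0]+.046)<.015)&(b[...,2]>.06)&(b[...,2]<.13)&(abs(b[...,1])<.12)
  P=b[m];print(len(P),np.polyfit(P[:,1],P[:,2],1),P[:,2].mean())
s=load('side');cv2.imwrite('pics/j.png',cv2.resize(s['img'][90:290,180:380],None,fx=2.9,fy=2.9,interpolation=cv2.INTER_CUBIC)[:,:,::-1])"
```

```text
22.8 [0.43053694 0.07905278 0.34035107] [ 0.45631705 -0.08292616 -0.55518147]
side 474 cyl bay [-0.0015  0.0009] [ 0.031 -0.709] world [0.5614 0.3239]
top 490 cyl bay [0.0001 0.0014] [ 0.033 -0.791] world [0.5606 0.3254]
134 [0.00306779 0.09119939] 0.091233228324232
158 [-0.00485454  0.09155552] 0.09144148875188887
```

View pics/j.png

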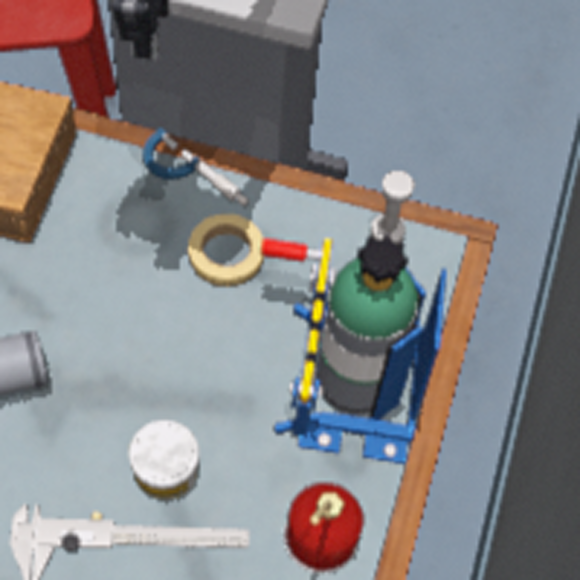

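The cylinder is home and the bar is level in its keeper. But a grey cylinder, apparently the small one, lies on its side at (20,365), so I check where it is, whether it is rolling, and whether anything else moved.

```bash
python3 -c "
from h import *
a=grab('top');import time
for i in range(6): b=grab('top')
print('rolling diff',np.abs(a['img'].astype(int)-b['img']).max(), telemetry.get_obs()['t'])
cv2.imwrite('pics/k.png',cv2.resize(b['img'],(800,600),interpolation=cv2.INTER_CUBIC)[:,:,::-1])"
```

```text
rolling diff 34 23.25
```

View pics/k.png

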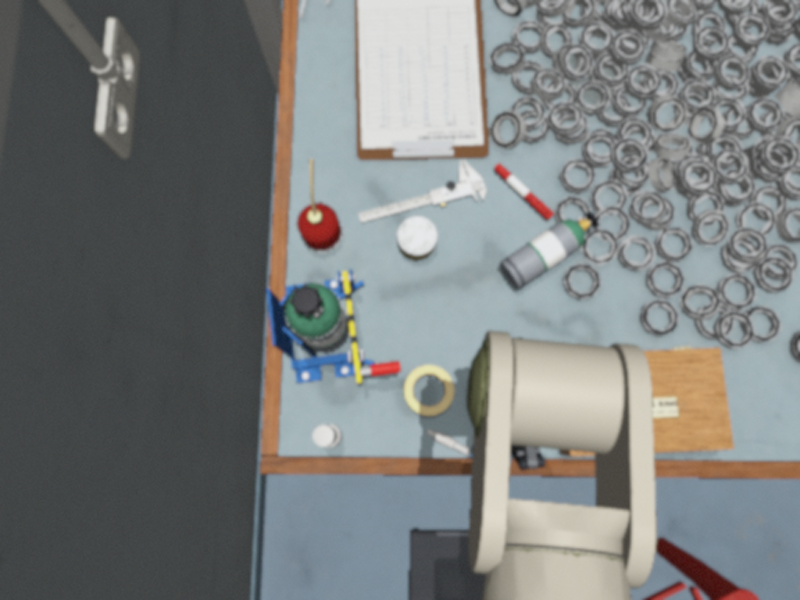

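The small decoy cylinder lies at (548,252), and the marker's ends went from (505,163)/(545,218) to (499,168)/(549,214), so it turned slightly. I check the marker's shift against the first picture and that all is at rest.

```bash
python3 -c "
from h import *
a=grab('top')
for i in range(4): b=grab('top')
d=np.abs(a['img'].astype(int)-b['img']).max(2); print('motion px near decoy',(d[120:200,300:400]>25).sum(),'elsewhere ref',(d[20:90,20:120]>25).sum())
A=cv2.imread('pics/a.png');K=cv2.imread('pics/k.png')
for n,(x0,x1,y0,y1) in dict(marker=(485,560,150,230)).items():
  for I in(A,K):
    H=cv2.cvtColor(I[y0:y1,x0:x1],cv2.COLOR_BGR2HSV);m=((H[...,0]<10)|(H[...,0]>170))&(H[...,1]>130)
    (c,s,an)=cv2.minAreaRect(np.argwhere(m)[:,::-1].astype(np.float32));print(n,np.add(c,(x0,y0)),s,an)
for n,(x0,x1,y0,y1) in dict(caliper=(355,490,160,225),tin=(395,440,215,260),tape=(400,458,363,418),gauge=(305,345,420,450),oil=(295,345,200,250)).items():
  p,r=cv2.phaseCorrelate(cv2.cvtColor(A[y0:y1,x0:x1],6).astype(np.float32),cv2.cvtColor(K[y0:y1,x0:x1],6).astype(np.float32));print(n,np.round(p,2),round(r,2))
print('mm/px ~',1000*1.06/429.6*.64)"
```

```text
motion px near decoy 0 elsewhere ref 0
marker [522.36690521 190.86791229] (72.19225311279297, 8.175257682800293) 52.54942321777344
marker [522.88599777 191.67391205] (72.98332214355469, 8.213293075561523) 42.336997985839844
caliper [0.5  0.01] 0.95
tin [0.44 0.53] 1.11
tape [-0.44 -0.02] 0.74
gauge [0.05 0.1 ] 1.17
oil [-0.02  0.01] 1.29
mm/px ~ 1.5791433891992552
```

```bash
python3 -c "
from h import *
print(order.close_job(), telemetry.get_obs()['t'])"
```

```text
the job is handed in; nothing more can be done
the job is handed in; nothing more can be done
```

The gas cylinder is secured and the job is handed in at about 23.5 s, but I knocked over the smaller look-alike cylinder.

**What I did:** I lifted the bar by its knob onto its stop, which read about 1.82 rad. I then pushed the cylinder low down into the bay until the force rose against the vee with no further motion. Last, I lowered the bar into its keeper, let go and drew the arm clear.

**Last checks:**
- **Cylinder:** both cameras put it within 2 mm of home in x and y. It looked upright and was at rest.
- **Bar:** it is level, with a slope under 0.005 rad. The gripper is clear and the wrist force about 0.

**What went wrong or fell short:**
- **Decoy cylinder:** the smaller cylinder is not on the list of things to leave, but it now lies on its side against the loose rings. It is at rest on the bench. I noticed only at the end and do not know which move did it, most likely one of the arm moves behind the large cylinder. I did not stand it up again, so as not to disturb the marker next to it.
- **Marker:** it turned about 10°, probably nudged by the falling cylinder. Its middle moved only about 1.5 mm, against the 15 mm limit.
- **Other things:** the tin, tape, oil can, plug gauge and caliper show about 1 mm of shift or less. The micrometer was partly hidden by the arm in the last top view, so I checked it only by eye in the side view, where it looked unmoved.

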